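# Find the flush release of a bench power box and open its splash cover

### The job

Open the splash cover of the bench power box. Its catch is worked by one of the four matching white plates in the flat panel in front of the cover, the one that lies slightly lower and gives: feel across the plates with closed fingertips, press that one in until the cover springs up, then push the cover gently back with the fingers until it stands fully open, and come away. Nothing is to be picked up or forced, and the jars, tumbler, tools and tile round the box stay where they are.

Things in the scene. Friction and masses are not known exactly. Their poses are not given: they have to be found in the camera images.
- power_box: Grey bench power box, 210 (x) x 230 (y) x 70 mm high, fixed, turned by 0 to 0.7 rad to the left. Origin at the centre of its underside, on the table; z up, x from its front (towards the robot) to the rear, y to the left. Flat top at z = 70 mm: a row of four square plates in front, the flush splash cover behind it, the cover's hinge line along y at x = 85, z = 70 mm.
- plate_row (a point): Centre of the row of plates, on the top: x -70.5, y 0, z 70 mm in the box's frame and with its axes. Four white 50 mm plates (3 mm rim, 42 mm square middle) have their centres at y -75, -25, 25, 75 mm. Three are rigid blanks, flush with the top; at any one of the four places is the release: its middle lies 2.5 mm lower, in a well 43 mm square, and gives when pressed.
- release (a joint): How far the release plate is pressed, m: 0 at rest, 0.006 fully in (8.5 mm below the top). Its spring takes 1.5 N at first, about 5 N fully in, and returns it. From 0.004 to 0.005 on, it has drawn the cover's catch clear; press it fully in and the cover comes up within half a second.
- cover (a joint): Angle of the splash cover, rad: 0 closed and held by the catch, 1.85 fully open against its stop, leaning a little back. With the catch drawn, the hinge spring raises it to about 0.8 rad; the hinge is stiff, so beyond that the cover stays where it is left; 1 N at its edge moves it.
- cover_edge (a point): Middle of the cover's front edge, 118.5 mm from the hinge line and at half thickness; it moves with the cover, a grey plate 115 (x) x 202 (y) x 6 mm that opens up and to the rear; its axes are the box's when closed. Under the front edge, in the middle, is a steel keeper 16 mm wide, 18 mm deep: push 30 mm or more to one side of it.
- jar_cobalt: Loose jar with a black lid, 60 mm wide, 79 mm high, left of the box. Origin under its centre.
- jar_iron: Loose jar with a pale lid, 66 mm wide, 72 mm high, left of the box towards the rear. Origin under its centre.
- wood_rib: Loose wooden throwing rib, 60 x 110 x 8 mm, lying left of the box towards the front. Origin under its centre.
- pencil: Loose pencil, 168 mm long, 8 mm thick, lying in front of the box. Origin under its centre.
- tumbler_celadon: Loose green tumbler, 66 mm wide, 77 mm high, right of the box towards the rear. Origin under its centre.
- test_tile_2: Loose glazed test tile, 30 x 48 x 10 mm, lying in front of the box to the left. Origin under its centre.

How it is judged (in metres and radians):
On the way, in this order (a step that is already met when the one before it is completed fails the run):
1. the release plate is pressed in far enough to draw the catch (3.5 mm or more) (value of joint release above 0.0035 m), for 0.05 s.
2. the cover is pushed past upright (value of joint cover above 1.6 rad), for 0.1 s.
At the end, for the whole second after the job is handed in: The cover stands open and still at more than 1.65 rad (its stop is at 1.85), the release plate is back out to within 1 mm, and every loose thing is within 25 mm of where it stood (value of joint cover above 1.65 rad and velocity of joint cover below 0.05 rad/s and value of joint release below 0.001 m and distance of each of jar_cobalt, jar_iron, wood_rib, pencil, tumbler_celadon, test_tile_2 from where it was at the start of the episode below 0.025 m); the robot touches nothing.
It fails at once if a loose thing beside the box is moved by more than 25 mm, or picked up (distance of any of jar_cobalt, jar_iron, wood_rib, pencil, tumbler_celadon, test_tile_2 from where it was at the start of the episode above 0.025 m).
It fails at once if a jar or the tumbler is tipped by more than 0.4 rad (angle between any of jar_cobalt, jar_iron, tumbler_celadon's own z axis and vertical above 0.4 rad).
It fails at once if the box or its light cover is squeezed or forced with more than 60 N (contact force between the fingers and power_box above 60 N).
It fails at once if anything is pushed on with more than 90 N (contact force between the fingers and anything else above 90 N).
It also fails if it takes over 54 s, if anything falls off the work surface, if the arm or the gripper's body presses on something with over 40 N, if the wrist force passes 120 N, or if a joint passes its speed limit or range.

### The arm

A 7-joint arm with a two-finger parallel gripper is mounted at the origin on a cart in front of the work surface, level with it; the furniture and walls round the work are solid. World frame = base frame: x ahead of the robot, y to its left, z up, the work surface at z = 0. Lengths are in mm, angles in rad, forces in N, time in s.
With the tool pointing down it reaches from about 425 to 875 mm from the base axis. Payload 4.7 kg.
Tool frame: the origin (TCP) lies at the very end of the fingers, on their centre line; the grasp point (between the pads) lies 19 mm behind it; z points along the fingers, y is the line along which they close (so a half turn about z gives the same grasp; the last joint's range is limited). The gripper opens to 87 mm and grips with 3 to 60 N. Pads are 19 mm wide; open, the fingers measure 117 mm over their backs; the gripper's body (75 mm by 190 mm) begins 51 mm behind the grasp point.
Start: joints at [-1.131, 0.321, -0.07, 1.45, 0.023, 1.371, -0.057], TCP at [268.513, 591.971, 197.087] pointing down, gripper open.
Joint ranges: [-2.86, 2.86], [-0.3, 2.09], [-1.38, 1.24], [0.06, 2.45], [-1.56, 4.7], [0.09, 2.05], [-2.69, 2.69]. Speed limits (rad/s): [2.57, 2.57, 3.14, 3.14, 3.14, 3.14, 3.14].

### API

Orientations are given as a unit quaternion [w, x, y, z].
In Python, from rig import manip gives the robot as it stands.
- The arm moves only by the shell command python3 -m handwheel 'ROWS'. ROWS is JSON, a list of rows, each an object with "xyz": the shift along the tool's x, y, z in m, a list of three; "angular": the turn, a rotation vector about the tool's x, y, z in degrees, a list of three; "jaw": the opening in per cent of the stroke, from 0 (shut) to 100 (fully open). A call has 1 to 12 rows; each row is the pose to reach, as a shift and turn from the pose commanded when the call began, along the tool's axes at that moment; what a row does not reach only later rows make up. A row lasts 1/10 s, in which the tool goes at most 50 mm and 8.59 degrees, less where a joint would pass 70% of its speed; a pose out of reach is approached as far as the arm can. A call with a gripper value outside its range is refused whole. The fingers move at their own pace and stop on an object; the grip force is fixed at half the most. Time passes only in rows, so rows that repeat a pose let the fingers close. It gives the time, the measured TCP pose, the force, the opening and the grip force at its end, in the units of the state.
- manip.observe(): the state, without advancing time (a new reading comes with each control period).
- manip.read_camera(name): name is "side" or "top"; returns a dict with "pixels" (384x512x3 uint8, blue, green, red), "mtx" (3x3 intrinsics, pixels), "R" (3x3) and "t" (3): a world point X has camera coordinates R X + t. Camera axes: x right, y down, z forward; pixel columns grow to the right and rows downward; lengths in mm; the calibration is good to about 2 mm. A picture is of the moment at which its call begins. There is no depth.
- manip.close_job(): hands the job in; it is judged then, once.
Trained networks look in the newest picture that a camera, given by its name, has taken for a name from the list of things; names that differ only in an ending like _2 or _b are one class to them, and where a whole thing is asked for, a point or a joint stands for the part that bears it (a point fixed in the world has none). Each returns a list of dicts, best first, with "p" (0 to 1); they miss things now and then, are a little off and sometimes report something else, mostly with a low value. They report only what shows in the picture. A call takes as long as a camera call.
- manip.find_in(name, camera): "point" ([x, y, z] in mm, in world coordinates, good to about 4 mm: the middle of the surface that is visible of it).
- manip.masks_of(name, camera): "pixels" (384x512 bool, what is visible of it).
- manip.spot_point(name, camera): "point" ([x, y, z] in mm, in world coordinates, good to about 4 mm: a listed point, or the origin of a listed thing).
The state is a dict: "clock": time; "q": joint angles; "joint_velocities": joint speeds; "tau": joint torques, N m; "eef_pos": TCP position; "eef_rot": TCP orientation; "ft_force": force on the tool from outside, world axes, zero at the start; "wrist_torque": the same for the moment, N m; "width": opening from 0.0 (shut) to 1.0 (fully open); "grip_force": force on a finger pad.
Only numpy, scipy, OpenCV 4.12 (cv2) and the standard library are available. Lean on these libraries where they do the work, as an engineer would, in place of code of your own. Each camera call takes 0.05 s, during which the arm holds its last target. There are 200 camera calls.

## Working session

There is one attempt and no reset: what is moved stays moved. The work goes in short steps, Python scripts to look and compute and a shell command to move; the robot and the scene stay as the last step left them, time stands still between calls to the robot, and variables do not carry over. Pictures are saved under pics/ and viewed, at most 10 in all, crops included, and the job is handed in when it is done.

```bash
mkdir -p pics
python3 - <<'E'
from rig import manip
import cv2
s=manip.observe(); print({k:s[k] for k in('clock','eef_pos','eef_rot','ft_force','width')})
for c in('side','top'):
    d=manip.read_camera(c); cv2.imwrite(f'pics/{c}0.png',d['pixels'])
    for n in('power_box','plate_row','cover_edge','release'):
        try: print(c,n,[(r['point'],r['p']) for r in manip.spot_point(n,c)][:2])
        except Exception as e: print(c,n,e)
E
```

```text
{'clock': 0.0, 'eef_pos': array([268.28162792, 591.38833948, 195.94153623]), 'eef_rot': array([-1.54323216e-04,  2.11262416e-01,  9.77428900e-01, -9.55833405e-04]), 'ft_force': array([-0.83364828, -0.25047409,  0.46185866]), 'width': 0.9997531790063335}
side power_box [([551.0, 240.8, -4.2], 0.58)]
side plate_row [([484.6, 224.7, 66.2], 0.78)]
side cover_edge [([517.2, 233.3, 67.2], 0.72)]
side release it knows: cover_edge, jar_cobalt, jar_iron, pencil, plate_row, power_box, test_tile, tumbler_celadon, wood_rib
top power_box [([554.1, 238.1, 1.3], 0.93)]
top plate_row [([477.9, 229.4, 67.7], 0.89), ([640.9, 86.4, 3.3], 0.33)]
top cover_edge [([518.4, 236.6, 63.8], 0.83)]
top release it knows: cover_edge, jar_cobalt, jar_iron, pencil, plate_row, power_box, test_tile, tumbler_celadon, wood_rib
```

View pics/top0.png

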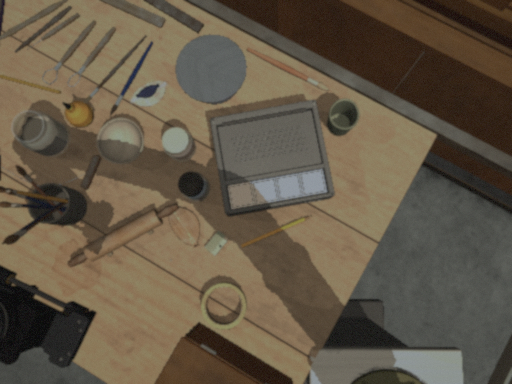

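View pics/side0.png

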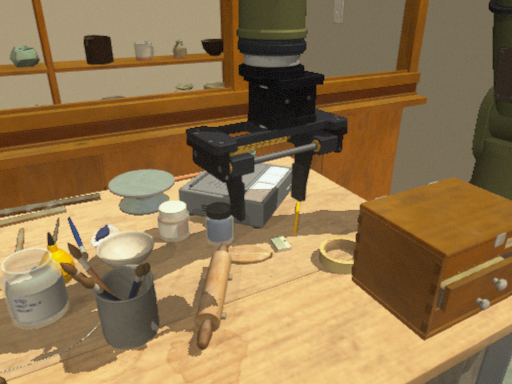

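The top view shows the box at about (270,157) px. Its four plates run from (240,193) to (318,183), with the cover behind them, the black jar at (192,185), the pencil at (275,232) and the tile at (215,243). Next I fit the box pose to the mask.

```bash
cat > h.py <<'E'
import numpy as np, cv2
from scipy.spatial.transform import Rotation as Rn
def proj(d,X):
    X=np.atleast_2d(X); p=(np.asarray(d['R'])@X.T).T+np.asarray(d['t']); p=(np.asarray(d['mtx'])@p.T).T
    return p[:,:2]/p[:,2:]
def box2w(pose,X):
    x,y,a=pose; c,s=np.cos(a),np.sin(a); X=np.atleast_2d(X).astype(float)
    return np.c_[x+c*X[:,0]-s*X[:,1], y+s*X[:,0]+c*X[:,1], X[:,2]]
def rot(s): w,x,y,z=s['eef_rot']; return Rn.from_quat([x,y,z,w])
E
python3 - <<'E'
from rig import manip
from h import *
from scipy.optimize import minimize
d=manip.read_camera('top')
m=manip.masks_of('power_box','top'); print(m[0]['p'],m[0]['pixels'].sum())
M=m[0]['pixels'].astype(np.float32)
C=np.array([[a,b,c] for a in(-105,105) for b in(-115,115) for c in(0,70)])
def sil(p):
    h=cv2.convexHull((proj(d,box2w(p,C))*16).astype(np.int32))
    I=np.zeros((384,512),np.uint8); cv2.fillConvexPoly(I,h,255,cv2.LINE_AA,4); return I/255.
best=min((minimize(lambda v:abs(sil([v[0],v[1],v[2]/100])-M).sum(),[553,239,a],method='Nelder-Mead',options=dict(initial_simplex=[[553,239,a],[563,239,a],[553,249,a],[553,239,a+8]])) for a in(5,15,30)),key=lambda r:r.fun)
pose=[best.x[0],best.x[1],best.x[2]/100]; print(pose,best.fun)
np.save('pose.npy',pose)
print('row',box2w(pose,[-70.5,0,70]))
I=d['pixels'].copy(); I=cv2.resize(I[85:225,190:350],None,fx=5,fy=5,interpolation=cv2.INTER_CUBIC)
for y in(-75,-25,25,75):
    q=box2w(pose,[[-70.5+a,y+b,70] for a,b in((-25,-25),(-25,25),(25,25),(25,-25))])
    cv2.polylines(I,[((proj(d,q)-[190,85]+.5)*5).astype(np.int32)],True,(0,0,255),1)
q=box2w(pose,[[a,b,70] for a,b in((-105,-115),(-105,115),(105,115),(105,-115))])
cv2.polylines(I,[((proj(d,q)-[190,85]+.5)*5).astype(np.int32)],True,(0,255,0),1)
cv2.imwrite('pics/fit.png',I[:600])
for n in('jar_cobalt','jar_iron','pencil','test_tile_2','tumbler_celadon','wood_rib'):
    print(n,[(np.round(r['point']),r['p']) for r in manip.spot_point(n,'top')][:1])
s=manip.observe();print(rot(s).as_matrix().round(3))
E
```

```text
0.64 8475
[np.float64(552.483440130118), np.float64(239.10747277842802), np.float64(0.18168598192962826)] 3059.2666666666664
row [[483.14383812 226.36896449  70.        ]]
jar_cobalt []
jar_iron [(array([589., 437.,   1.]), 0.7)]
pencil [(array([396., 225.,   0.]), 0.73)]
test_tile_2 [(array([373., 358.,   3.]), 0.67)]
tumbler_celadon [(array([641.,  85.,   2.]), 0.69)]
wood_rib [(array([413., 422.,   5.]), 0.63)]
[[-0.911  0.413  0.   ]
 [ 0.413  0.911  0.   ]
 [-0.     0.    -1.   ]]
```

View pics/fit.png

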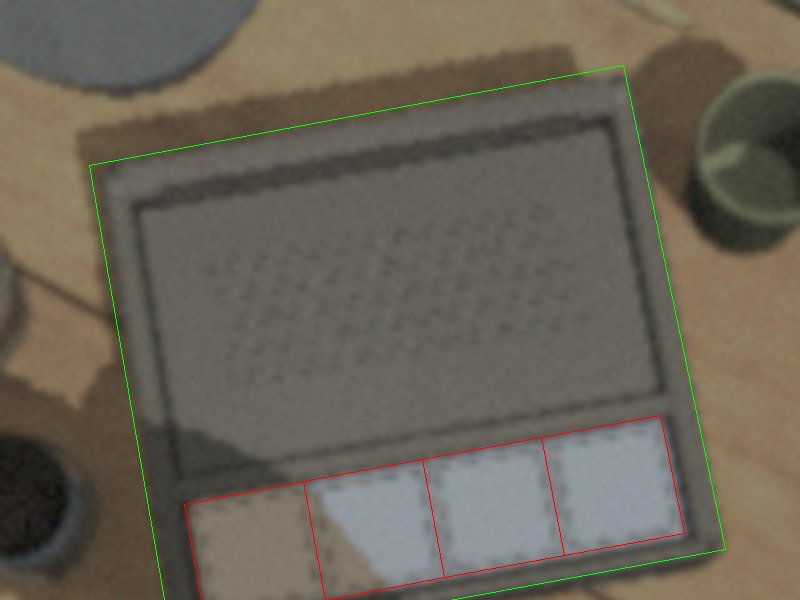

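The fit is good (yaw 0.182) but sits about 2 mm too far in x and y. I take the pose as (550.5, 238, 0.182).

```bash
cat >> h.py <<'E'
pose=(550.5,238,.182)
def togo(s,X):
    "shift in tool axes (mm) and turn (deg) from measured pose to box-frame point, tool y along box y"
    R=rot(s); t=box2w(pose,X)[0]; a=pose[2]
    G=np.array([[-np.cos(a),-np.sin(a),0],[-np.sin(a),np.cos(a),0],[0,0,-1]]).T
    return (R.inv().apply(t-s['eef_pos'])).round(1),np.degrees((R.inv()*Rn.from_matrix(G)).as_rotvec()).round(1),t.round(1)
def where(s):
    p=np.array(s['eef_pos'])-[pose[0],pose[1],0]; c,n=np.cos(pose[2]),np.sin(pose[2])
    return np.array([c*p[0]+n*p[1],-n*p[0]+c*p[1],p[2]]).round(1)
E
python3 -c "
from rig import manip
from h import *
s=manip.observe()
print(togo(s,[-70.5,75,197]), togo(s,[-70.5,75,100]))"
```

```text
(array([-3.023e+02, -1.846e+02,  1.000e-01]), array([  0. ,   0. , -34.8]), array([467.6, 299. , 197. ])) (array([-302.3, -184.6,   97.1]), array([  0. ,   0. , -34.8]), array([467.6, 299. , 100. ]))
```

```bash
python3 -m handwheel '[{"xyz":[-0.04,-0.024,0],"angular":[0,0,-4],"jaw":0},{"xyz":[-0.08,-0.048,0],"angular":[0,0,-8],"jaw":0},{"xyz":[-0.12,-0.072,0],"angular":[0,0,-13],"jaw":0},{"xyz":[-0.16,-0.097,0],"angular":[0,0,-18],"jaw":0},{"xyz":[-0.2,-0.122,0],"angular":[0,0,-23],"jaw":0},{"xyz":[-0.24,-0.147,0],"angular":[0,0,-28],"jaw":0},{"xyz":[-0.28,-0.171,0],"angular":[0,0,-33],"jaw":0},{"xyz":[-0.302,-0.185,0],"angular":[0,0,-34.8],"jaw":0},{"xyz":[-0.302,-0.185,0.04],"angular":[0,0,-34.8],"jaw":0},{"xyz":[-0.302,-0.185,0.08],"angular":[0,0,-34.8],"jaw":0},{"xyz":[-0.302,-0.185,0.11],"angular":[0,0,-34.8],"jaw":0},{"xyz":[-0.302,-0.185,0.11],"angular":[0,0,-34.8],"jaw":0}]'
python3 -c "
from rig import manip
from h import *
import cv2
s=manip.observe()
print(s['clock'],s['width'],s['ft_force'],where(s),togo(s,[-70.5,75,80]))
cv2.imwrite('pics/a.png',cv2.resize(manip.read_camera('top')['pixels'][65:265,150:390],None,fx=3,fy=3))"
```

```text
clock: 2.0
eef_pos: [464.0, 296.5, 82.7]
eef_rot: [-0.004, -0.091, 0.996, -0.002]
ft_force: [-0.7, -1.1, 0.3]
width: 0.034
grip_force: 0.0
2.0 0.034222092380452464 [-0.65269141 -1.0513052   0.26848306] [-74.5  73.2  82.7] (array([-4. ,  1.8,  2.7]), array([-0.2, -0.4, -0. ]), array([467.6, 299. ,  80. ]))
```

View pics/a.png

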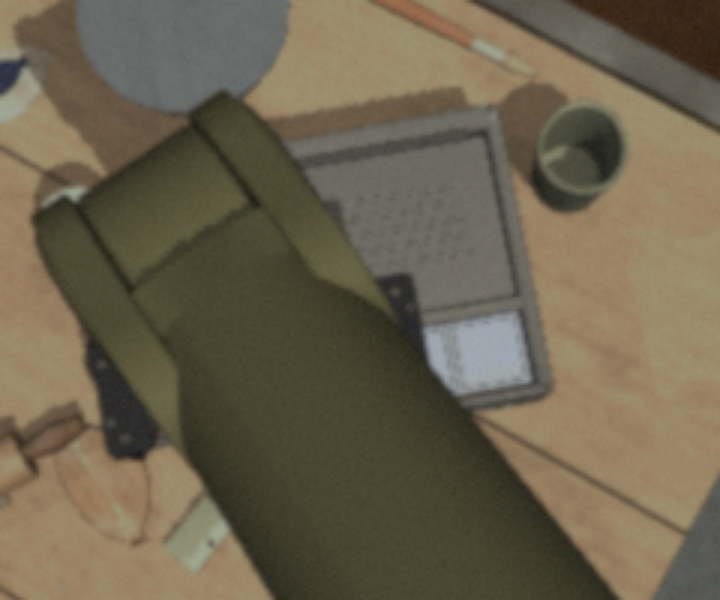

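The arm hides the left plates. The gripper, closed, is over the left plate, about 4 mm short. I correct this and descend.

```bash
python3 -m handwheel '[{"xyz":[-0.004,0.002,0.003],"angular":[0,0,0],"jaw":0},{"xyz":[-0.004,0.002,0.008],"angular":[0,0,0],"jaw":0},{"xyz":[-0.004,0.002,0.008],"angular":[0,0,0],"jaw":0}]'
cat > st.py <<'E'
from rig import manip
from h import *
for i in range(3):
    manip.read_camera('side'); s=manip.observe(); print(round(s['clock'],2),where(s),s['ft_force'].round(1))
E
python3 st.py
```

```text
clock: 2.35
eef_pos: [471.3, 302.0, 79.9]
eef_rot: [0.001, -0.091, 0.996, 0.0]
ft_force: [-0.4, 0.3, -0.0]
width: 0.006
grip_force: 0.0
2.4 [-66.4  77.1  79.9] [0.3 0.1 0.4]
2.45 [-66.5  77.1  79.9] [-0.4  0.1 -0.1]
2.5 [-66.6  77.1  79.8] [-0.5 -0.   1.1]
```

```bash
python3 -m handwheel '[{"xyz":[0.004,-0.002,0.005],"angular":[0,0,0],"jaw":0},{"xyz":[0.004,-0.002,0.008],"angular":[0,0,0],"jaw":0},{"xyz":[0.004,-0.002,0.0095],"angular":[0,0,0],"jaw":0},{"xyz":[0.004,-0.002,0.0105],"angular":[0,0,0],"jaw":0},{"xyz":[0.004,-0.002,0.0105],"angular":[0,0,0],"jaw":0}]'
python3 st.py
```

```text
clock: 3.0
eef_pos: [467.1, 298.7, 68.4]
eef_rot: [-0.0, -0.091, 0.996, -0.0]
ft_force: [-0.2, -0.1, -0.4]
width: 0.006
grip_force: 0.0
3.05 [-70.9  74.9  68.5] [ 0.2  0.  -0.2]
3.1 [-70.9  74.9  68.6] [1.2 0.8 0. ]
3.15 [-70.9  74.9  68.6] [ 0.2 -0.1  0.7]
```

```bash
python3 -m handwheel '[{"xyz":[0,0,0.001],"angular":[0,0,0],"jaw":0},{"xyz":[0,0,0.001],"angular":[0,0,0],"jaw":0},{"xyz":[0,0,0.001],"angular":[0,0,0],"jaw":0}]'
python3 st.py
```

```text
clock: 3.45
eef_pos: [467.1, 298.7, 67.6]
eef_rot: [0.0, -0.091, 0.996, 0.0]
ft_force: [-0.1, 0.0, 0.0]
width: 0.01
grip_force: 0.0
3.5 [-71.   74.9  67.6] [-0.6 -0.   0.6]
3.55 [-70.9  74.8  67.6] [-0.5 -0.3 -0.4]
3.6 [-71.   74.8  67.6] [-0.3 -0.2  0.4]
```

```bash
python3 -m handwheel '[{"xyz":[0,0,0.001],"angular":[0,0,0],"jaw":0},{"xyz":[0,0,0.001],"angular":[0,0,0],"jaw":0},{"xyz":[0,0,0.001],"angular":[0,0,0],"jaw":0}]'
python3 st.py
```

```text
clock: 3.9
eef_pos: [467.1, 298.7, 66.5]
eef_rot: [-0.0, -0.091, 0.996, -0.0]
ft_force: [-0.8, -0.6, 0.6]
width: 0.011
grip_force: 0.0
3.95 [-71.   74.8  66.6] [ 0.2 -0.9 -0.1]
4.0 [-71.   74.9  66.6] [ 0.3 -0.5 -0. ]
4.05 [-71.   74.8  66.6] [ 0.3  0.5 -0.1]
```

```bash
python3 -m handwheel '[{"xyz":[0,0,0.001],"angular":[0,0,0],"jaw":0},{"xyz":[0,0,0.001],"angular":[0,0,0],"jaw":0},{"xyz":[0,0,0.001],"angular":[0,0,0],"jaw":0}]'
python3 st.py
```

```text
clock: 4.35
eef_pos: [467.1, 298.7, 65.5]
eef_rot: [-0.0, -0.091, 0.996, -0.0]
ft_force: [-0.4, 0.4, -0.0]
width: 0.003
grip_force: 0.0
4.4 [-71.   74.8  65.5] [ 0.5 -1.1  0.5]
4.45 [-71.   74.8  65.6] [-0.4  0.   0.2]
4.5 [-70.9  74.9  65.6] [0.3 0.1 0.1]
```

```bash
python3 -m handwheel '[{"xyz":[0,0,0.001],"angular":[0,0,0],"jaw":0},{"xyz":[0,0,0.001],"angular":[0,0,0],"jaw":0},{"xyz":[0,0,0.001],"angular":[0,0,0],"jaw":0}]'
python3 st.py
```

```text
clock: 4.8
eef_pos: [467.1, 298.7, 64.5]
eef_rot: [-0.0, -0.091, 0.996, -0.0]
ft_force: [-0.8, -0.5, 1.4]
width: 0.004
grip_force: 0.0
4.85 [-71.   74.8  64.5] [-0.2 -0.4  0.5]
4.9 [-71.   74.9  64.6] [ 0.  -0.8  0.4]
4.95 [-71.   74.8  64.6] [-0.2 -0.1  0.6]
```

```bash
python3 -m handwheel '[{"xyz":[0,0,0.001],"angular":[0,0,0],"jaw":0},{"xyz":[0,0,0.001],"angular":[0,0,0],"jaw":0},{"xyz":[0,0,0.001],"angular":[0,0,0],"jaw":0}]'
python3 st.py
```

```text
clock: 5.25
eef_pos: [467.1, 298.7, 63.5]
eef_rot: [0.0, -0.091, 0.996, 0.0]
ft_force: [-0.4, 0.1, -0.5]
width: 0.004
grip_force: 0.0
5.3 [-71.   74.8  63.6] [0.7 0.1 0.2]
5.35 [-71.   74.9  63.6] [ 0.1  1.  -0.7]
5.4 [-71.   74.9  63.6] [-0.6 -0.6  0.6]
```

```bash
python3 -c "
from rig import manip
from h import *
d=manip.read_camera('side'); I=d['pixels'].copy(); s=manip.observe()
u=proj(d,s['eef_pos'])[0]; print(u)
x0,y0=170,140
I=cv2.resize(I[y0:y0+100,x0:x0+130],None,fx=6,fy=6,interpolation=cv2.INTER_CUBIC)
f=lambda P:((proj(d,P)-[x0,y0]+.5)*6).astype(np.int32)
for y in(-75,-25,25,75): cv2.polylines(I,[f(box2w(pose,[[-70.5+a,y+b,70] for a,b in((-25,-25),(-25,25),(25,25),(25,-25))]))],True,(0,0,255),1)
cv2.polylines(I,[f(box2w(pose,[[a,b,70] for a,b in((-105,-115),(-105,115),(105,115),(105,-115))]))],True,(0,255,0),1)
cv2.circle(I,tuple(map(int,f(s['eef_pos'])[0])),4,(255,0,255),-1)
cv2.imwrite('pics/b.png',I)"
```

```text
[255.88680278 197.29531931]
```

View pics/b.png

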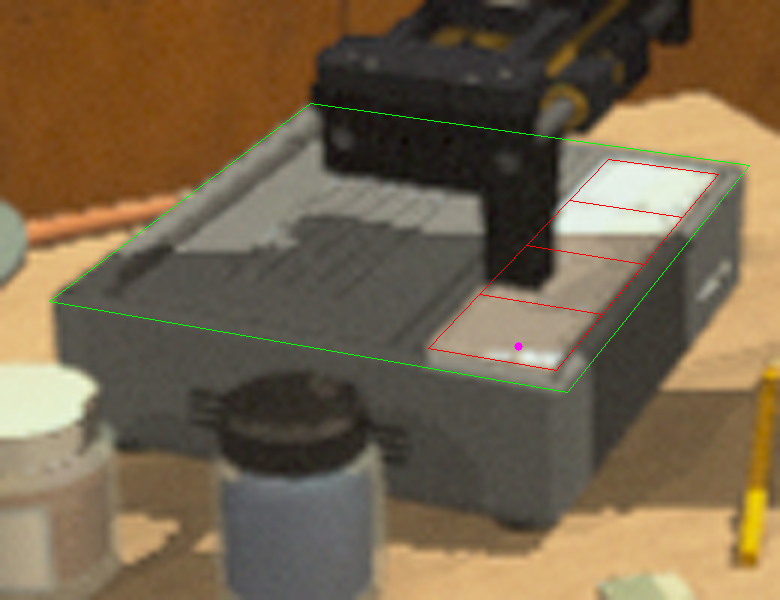

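The picture shows the fingertip at crop (520,285), while the reported TCP projects to (518,346). So the tip is really higher, or in another place. I check this against the start picture.

Run:
```python
from rig import manip
from h import *
d=manip.read_camera('side'); s=manip.observe()
t=np.array([268.5,592,197.1]); yv=np.array([.413,.911,0])
print('start tips', proj(d,[t,t+43.5*yv,t-43.5*yv]).round(1))
p=s['eef_pos']
print('z', proj(d,[p+[0,0,z] for z in(0,10,20,30,40)]).round(1).tolist())
print('row pts', proj(d,box2w(pose,[[-70.5,y,70] for y in(75,25,-25,-75)])).round(1).tolist())
R=np.asarray(d['R']); print('cam',-R.T@d['t'])
I=cv2.imread('pics/side0.png')[130:240,200:340]
cv2.imwrite('pics/c.png',cv2.resize(I,None,fx=5,fy=5))
```

```text
start tips [[267.8 224.5]
 [240.1 234.1]
 [293.3 215.7]]
z [[255.9, 197.3], [255.9, 193.3], [255.9, 189.2], [255.9, 185.1], [255.9, 181.0]]
row pts [[255.7, 194.7], [263.4, 186.0], [270.5, 178.1], [276.9, 170.8]]
cam [  31.32112169 1008.83655108  473.16333264]
```

View pics/c.png

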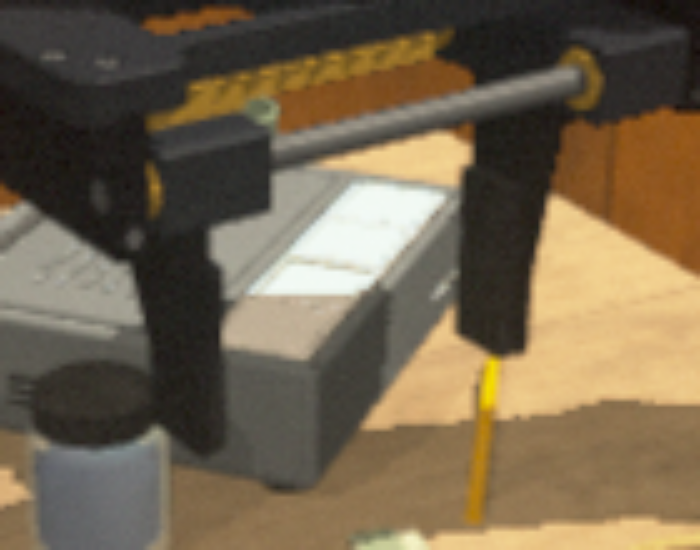

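Run:
```python
from rig import manip
from h import *
d=manip.read_camera('top'); s=manip.observe(); R=np.asarray(d['R']); print('cam',-R.T@d['t'])
I=d['pixels'].copy(); x0,y0=170,95
J=cv2.resize(I[y0:y0+130,x0:x0+170],None,fx=4.5,fy=4.5,interpolation=cv2.INTER_CUBIC)
J=cv2.convertScaleAbs(J,alpha=2.2)
f=lambda P:((proj(d,P)-[x0,y0]+.5)*4.5).astype(np.int32)
T=rot(s)
for dz,col in((0,(0,0,255)),(24,(0,255,255))):
    P=s['eef_pos']+[0,0,dz]+T.apply([[a,b,-70] for a,b in((-37.5,-95),(-37.5,95),(37.5,95),(37.5,-95))])
    cv2.polylines(J,[f(P)],True,col,1)
cv2.imwrite('pics/d.png',J)
```

```text
cam [358.53128281 234.35770104 925.43949286]
```

View pics/d.png

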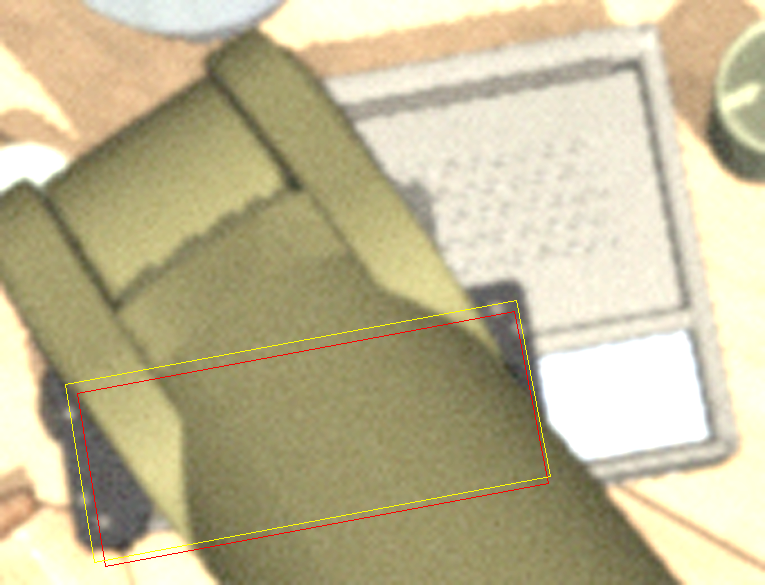

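The body sits where expected in the plane, and the tip is about 24 mm higher than reported. The fingers are therefore still above the plate. I go on down by feel.

```bash
python3 -m handwheel '[{"xyz":[0,0,0.004],"angular":[0,0,0],"jaw":0},{"xyz":[0,0,0.008],"angular":[0,0,0],"jaw":0},{"xyz":[0,0,0.01],"angular":[0,0,0],"jaw":0},{"xyz":[0,0,0.01],"angular":[0,0,0],"jaw":0}]'
```

```text
clock: 5.95
eef_pos: [466.8, 298.5, 52.9]
eef_rot: [-0.0, -0.091, 0.996, -0.0]
ft_force: [-0.6, -0.5, -0.4]
width: 0.005
grip_force: 0.0
```

```bash
python3 st.py; python3 -c "
from rig import manip
from h import *
d=manip.read_camera('side'); I=d['pixels'].copy()
cv2.imwrite('pics/e.png',cv2.resize(I[160:215,220:300],None,fx=9,fy=9,interpolation=cv2.INTER_CUBIC))"
```

```text
6.0 [-71.2  74.8  53.2] [0.4 0.2 0.4]
6.05 [-71.   74.8  53.4] [-0.6 -0.2  0.5]
6.1 [-70.9  74.8  53.6] [-0.6 -0.2  0.1]
```

View pics/e.png

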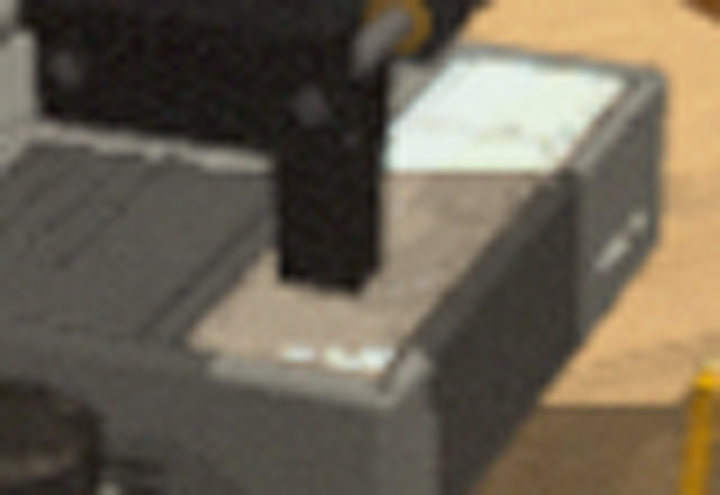

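The tip is now at about (257,192) px, roughly 7 mm above the plate.

```bash
python3 -m handwheel '[{"xyz":[0,0,0.003],"angular":[0,0,0],"jaw":0},{"xyz":[0,0,0.005],"angular":[0,0,0],"jaw":0},{"xyz":[0,0,0.005],"angular":[0,0,0],"jaw":0}]'; python3 -m handwheel '[{"xyz":[0,0,0.001],"angular":[0,0,0],"jaw":0},{"xyz":[0,0,0.001],"angular":[0,0,0],"jaw":0}]'; python3 st.py
```

```text
clock: 6.45
eef_pos: [466.8, 298.6, 48.2]
eef_rot: [-0.0, -0.091, 0.996, -0.0]
ft_force: [-0.1, -0.8, 0.6]
width: 0.003
grip_force: 0.0
clock: 6.65
eef_pos: [467.1, 298.7, 47.5]
eef_rot: [-0.0, -0.091, 0.996, -0.0]
ft_force: [0.0, -1.0, 0.4]
width: 0.002
grip_force: 0.0
6.7 [-71.   74.8  47.5] [1.1 0.2 0.5]
6.75 [-70.9  74.9  47.6] [ 0.8 -0.2  0.4]
6.8 [-70.9  74.8  47.7] [-0.4 -0.1 -0.7]
```

```bash
python3 -m handwheel '[{"xyz":[0,0,0.001],"angular":[0,0,0],"jaw":0},{"xyz":[0,0,0.001],"angular":[0,0,0],"jaw":0}]'; python3 st.py
```

```text
clock: 7.0
eef_pos: [467.1, 298.7, 46.5]
eef_rot: [0.0, -0.091, 0.996, -0.0]
ft_force: [0.5, -0.1, 0.0]
width: 0.006
grip_force: 0.0
7.05 [-71.   74.8  46.5] [-0.1  0.5  0.3]
7.1 [-71.   74.8  46.5] [-0.1 -0.3 -0.4]
7.15 [-71.   74.9  46.6] [-0.7  0.4  0.5]
```

```bash
python3 -m handwheel '[{"xyz":[0,0,0.001],"angular":[0,0,0],"jaw":0},{"xyz":[0,0,0.001],"angular":[0,0,0],"jaw":0}]'; python3 st.py|tail -2;python3 -m handwheel '[{"xyz":[0,0,0.001],"angular":[0,0,0],"jaw":0},{"xyz":[0,0,0.001],"angular":[0,0,0],"jaw":0}]'; python3 st.py|tail -2
```

```text
clock: 7.35
eef_pos: [467.0, 298.7, 45.4]
eef_rot: [-0.0, -0.091, 0.996, -0.0]
ft_force: [-0.9, 0.1, -0.2]
width: 0.004
grip_force: 0.0
7.45 [-71.   74.8  45.5] [-0.2  0.4  1. ]
7.5 [-70.9  74.8  45.6] [-0.3  0.4  0.1]
clock: 7.7
eef_pos: [467.3, 298.9, 45.0]
eef_rot: [0.0, -0.091, 0.996, 0.0]
ft_force: [-1.1, -0.7, 2.3]
width: 0.008
grip_force: 1.4
7.8 [-70.8  74.9  45. ] [-0.8 -1.   3.1]
7.85 [-70.8  75.   45. ] [-2.1 -0.9  3.8]
```

```bash
python3 -m handwheel '[{"xyz":[0,0,0.001],"angular":[0,0,0],"jaw":0},{"xyz":[0,0,0.001],"angular":[0,0,0],"jaw":0}]'; python3 st.py|tail -2
```

```text
clock: 8.05
eef_pos: [467.4, 298.9, 44.9]
eef_rot: [0.0, -0.091, 0.996, 0.0]
ft_force: [-2.8, -2.1, 10.2]
width: 0.003
grip_force: 5.0
8.15 [-70.8  74.9  44.9] [-3.5 -2.3  9.9]
8.2 [-70.8  74.9  44.9] [-3.3 -2.4 10.1]
```

It is rigid: a blank, with the top at reading 45.0. On to the next plate.

```bash
python3 -m handwheel '[{"xyz":[0,0,-0.006],"angular":[0,0,0],"jaw":0},{"xyz":[0,-0.025,-0.006],"angular":[0,0,0],"jaw":0},{"xyz":[0,-0.05,-0.006],"angular":[0,0,0],"jaw":0},{"xyz":[0,-0.05,-0.006],"angular":[0,0,0],"jaw":0},{"xyz":[0,-0.05,-0.003],"angular":[0,0,0],"jaw":0},{"xyz":[0,-0.05,-0.0015],"angular":[0,0,0],"jaw":0},{"xyz":[0,-0.05,-0.0005],"angular":[0,0,0],"jaw":0},{"xyz":[0,-0.05,-0.0005],"angular":[0,0,0],"jaw":0}]'; python3 st.py|tail -2
```

```text
clock: 9.0
eef_pos: [475.7, 250.3, 43.7]
eef_rot: [-0.0, -0.091, 0.996, -0.0]
ft_force: [0.3, 0.2, -0.1]
width: 0.003
grip_force: 0.0
9.1 [-71.1  25.4  44. ] [-0.3 -0.3  0.4]
9.15 [-71.   25.3  44.1] [-0.5 -0.7  0.3]
```

Reading 44.1 with no contact: this is the lower plate, the release. I press it in about 8 mm.

```bash
python3 -m handwheel '[{"xyz":[0,0,0.002],"angular":[0,0,0],"jaw":0},{"xyz":[0,0,0.004],"angular":[0,0,0],"jaw":0},{"xyz":[0,0,0.004],"angular":[0,0,0],"jaw":0}]'; python3 -m handwheel '[{"xyz":[0,0,0.002],"angular":[0,0,0],"jaw":0},{"xyz":[0,0,0.004],"angular":[0,0,0],"jaw":0},{"xyz":[0,0,0.0045],"angular":[0,0,0],"jaw":0},{"xyz":[0,0,0.0045],"angular":[0,0,0],"jaw":0},{"xyz":[0,0,0.0045],"angular":[0,0,0],"jaw":0},{"xyz":[0,0,0.0045],"angular":[0,0,0],"jaw":0},{"xyz":[0,0,0.0045],"angular":[0,0,0],"jaw":0}]'; python3 -c "
from rig import manip
from h import *
d=manip.read_camera('side'); I=d['pixels'].copy()
for c in('side','top'):
    if c=='top': manip.read_camera('top')
    print([(r['point'],r['p']) for r in manip.spot_point('cover_edge',c)][:2])
cv2.imwrite('pics/f.png',cv2.resize(I[110:230,160:320],None,fx=5,fy=5,interpolation=cv2.INTER_CUBIC))
s=manip.observe();print(where(s),s['ft_force'])"
```

```text
clock: 9.45
eef_pos: [476.4, 250.0, 40.3]
eef_rot: [0.0, -0.091, 0.996, 0.0]
ft_force: [-0.6, 1.3, 2.9]
width: 0.009
grip_force: 1.0
clock: 10.15
eef_pos: [476.4, 249.9, 36.4]
eef_rot: [0.0, -0.091, 0.996, 0.0]
ft_force: [-0.9, -0.0, 7.8]
width: 0.002
grip_force: 3.9
[([540.9, 237.9, 142.4], 0.71)]
[]
[-70.7  25.2  36.4] [-1.98454826 -0.39313121  7.08078224]
```

View pics/f.png

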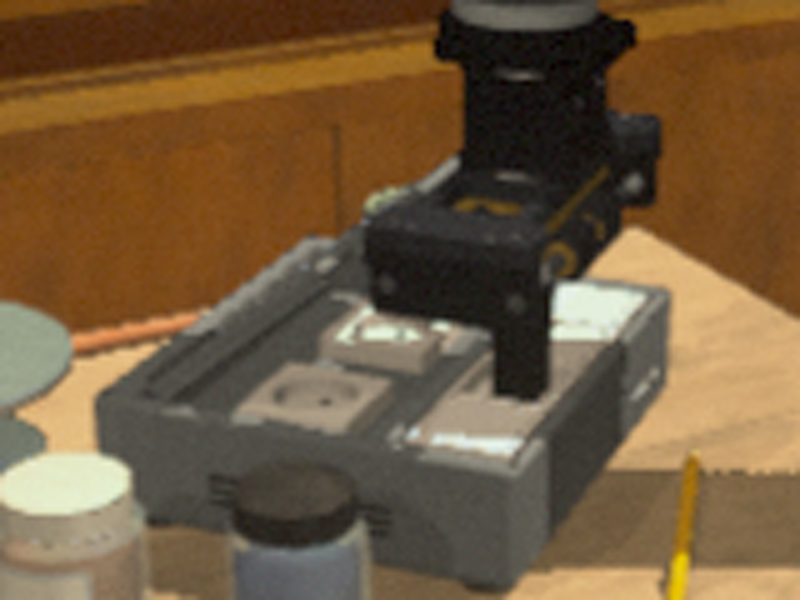

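The cover has sprung up: the sockets are visible and the edge is reported at z 142. I rise, shift to y ≈ 45, then push back.

```bash
python3 -m handwheel '[{"xyz":[0,0,-0.015],"angular":[0,0,0],"jaw":0},{"xyz":[0,0,-0.05],"angular":[0,0,0],"jaw":0},{"xyz":[0,0.02,-0.085],"angular":[0,0,0],"jaw":0},{"xyz":[-0.02,0.02,-0.085],"angular":[0,0,0],"jaw":0},{"xyz":[-0.035,0.02,-0.085],"angular":[0,0,0],"jaw":0},{"xyz":[-0.045,0.02,-0.085],"angular":[0,0,0],"jaw":0},{"xyz":[-0.05,0.02,-0.085],"angular":[0,0,0],"jaw":0},{"xyz":[-0.05,0.02,-0.085],"angular":[0,0,0],"jaw":0}]'; python3 st.py|tail -1
python3 -m handwheel '[{"xyz":[-0.008,0,0],"angular":[0,0,0],"jaw":0},{"xyz":[-0.016,0,0],"angular":[0,0,0],"jaw":0},{"xyz":[-0.024,0,0],"angular":[0,0,0],"jaw":0},{"xyz":[-0.032,0,0],"angular":[0,0,0],"jaw":0},{"xyz":[-0.04,0,0],"angular":[0,0,0],"jaw":0},{"xyz":[-0.04,0,0],"angular":[0,0,0],"jaw":0}]'; python3 st.py|tail -2
```

```text
clock: 11.15
eef_pos: [521.7, 277.8, 119.7]
eef_rot: [-0.001, -0.09, 0.996, -0.0]
ft_force: [0.6, 1.2, 0.4]
width: 0.004
grip_force: 0.0
11.3 [-21.7  44.8 120.2] [-0.2  0.4  1. ]
clock: 11.9
eef_pos: [562.5, 285.4, 120.4]
eef_rot: [0.0, -0.09, 0.996, -0.0]
ft_force: [-0.3, -0.7, 0.0]
width: 0.007
grip_force: 0.0
12.0 [ 19.2  44.6 120.3] [-0.7 -0.2 -0.1]
12.05 [ 18.9  44.8 120.4] [ 0.4 -0.2  0.4]
```

```bash
cat > ce.py <<'E'
from rig import manip
from h import *
for c in('side','top'):
    manip.read_camera(c)
    for r in manip.spot_point('cover_edge',c)[:1]:
        p=where({'eef_pos':r['point']}); print(c,p,r['p'],'angle',np.arctan2(p[2]-70,85-p[0]).round(2))
s=manip.observe();print(where(s),s['ft_force'].round(1))
E
python3 ce.py; python3 -m handwheel '[{"xyz":[-0.01,0,0],"angular":[0,0,0],"jaw":0},{"xyz":[-0.02,0,0],"angular":[0,0,0],"jaw":0},{"xyz":[-0.03,0,0],"angular":[0,0,0],"jaw":0},{"xyz":[-0.03,0,0],"angular":[0,0,0],"jaw":0}]'; python3 ce.py
```

```text
side [ 35.2   1.7 175. ] 0.7 angle 1.13
[ 18.8  44.9 120.7] [ 0.4  0.8 -0.3]
clock: 12.65
eef_pos: [592.4, 290.7, 120.3]
eef_rot: [0.001, -0.09, 0.996, -0.0]
ft_force: [0.3, -1.5, 0.3]
width: 0.012
grip_force: 0.0
side [-9.770e+01  2.117e+02 -2.000e-01] 0.62 angle -0.37
[ 48.8  44.8 120.4] [-0.1 -0.1  0.1]
```

```bash
python3 -m handwheel '[{"xyz":[-0.01,0,0],"angular":[0,0,0],"jaw":0},{"xyz":[-0.02,0,0],"angular":[0,0,0],"jaw":0},{"xyz":[-0.027,0,0],"angular":[0,0,0],"jaw":0},{"xyz":[-0.032,0,0],"angular":[0,0,0],"jaw":0},{"xyz":[-0.032,0,0],"angular":[0,0,0],"jaw":0}]'; python3 ce.py
```

```text
clock: 13.35
eef_pos: [623.0, 296.5, 120.3]
eef_rot: [0.0, -0.09, 0.996, -0.0]
ft_force: [-0.5, 0.0, -1.0]
width: 0.004
grip_force: 0.0
side [103.2   0.3 185.7] 0.6 angle 1.73
[ 80.9  44.7 120.5] [ 0.2 -0.1 -0.2]
```

```bash
python3 -m handwheel '[{"xyz":[-0.003,0,0],"angular":[0,0,0],"jaw":0},{"xyz":[-0.006,0,0],"angular":[0,0,0],"jaw":0},{"xyz":[-0.006,0,0],"angular":[0,0,0],"jaw":0}]'; python3 ce.py
```

```text
clock: 13.85
eef_pos: [628.1, 297.9, 120.5]
eef_rot: [-0.0, -0.091, 0.996, 0.0]
ft_force: [-0.5, -0.3, 0.3]
width: 0.004
grip_force: 0.2
side [113.3  -2.4 186.1] 0.76 angle 1.81
[ 87.1  44.8 120.7] [-0.9  0.5 -0.1]
```

```bash
python3 -m handwheel '[{"xyz":[-0.002,0,0],"angular":[0,0,0],"jaw":0},{"xyz":[-0.003,0,0],"angular":[0,0,0],"jaw":0},{"xyz":[-0.003,0,0],"angular":[0,0,0],"jaw":0}]'; python3 ce.py
```

```text
clock: 14.35
eef_pos: [630.9, 298.3, 120.4]
eef_rot: [-0.0, -0.091, 0.996, -0.0]
ft_force: [-1.4, -0.3, 0.5]
width: 0.008
grip_force: 0.3
side [117.9   0.5 183. ] 0.56 angle 1.85
[ 90.1  44.7 120.6] [0.2 0.1 0. ]
```

At about 1.85 by the detector, so I come away forward, then up.

```bash
python3 -m handwheel '[{"xyz":[0.01,0,0],"angular":[0,0,0],"jaw":0},{"xyz":[0.04,0,0],"angular":[0,0,0],"jaw":0},{"xyz":[0.08,0,0],"angular":[0,0,0],"jaw":0},{"xyz":[0.12,0,0],"angular":[0,0,0],"jaw":0},{"xyz":[0.15,0,0],"angular":[0,0,0],"jaw":0},{"xyz":[0.16,0,-0.03],"angular":[0,0,0],"jaw":0},{"xyz":[0.17,0,-0.06],"angular":[0,0,0],"jaw":0},{"xyz":[0.17,0,-0.06],"angular":[0,0,0],"jaw":0},{"xyz":[0.17,0,-0.06],"angular":[0,0,0],"jaw":0},{"xyz":[0.17,0,-0.06],"angular":[0,0,0],"jaw":0}]'; python3 ce.py; python3 -c "
from rig import manip
import cv2
cv2.imwrite('pics/g.png',cv2.resize(manip.read_camera('side')['pixels'][80:260,140:380],None,fx=3,fy=3))"
```

```text
clock: 15.55
eef_pos: [463.3, 267.2, 179.8]
eef_rot: [-0.0, -0.091, 0.996, -0.0]
ft_force: [-0.3, 0.7, -0.4]
width: 0.005
grip_force: 0.0
side [113.9  -0.5 183.9] 0.97 angle 1.82
[-80.4  44.5 179.5] [ 0.5 -0.3  0. ]
```

View pics/g.png

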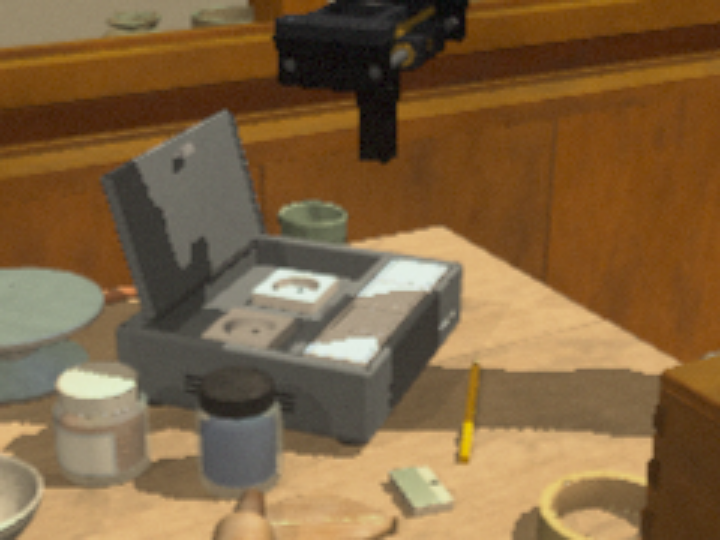

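The cover stands fully open, leaning back, with its top edge from (105,175) to (230,112). The gripper at (378,160) is clear of everything, and the jars, pencil, tile and tumbler are in place.

```bash
python3 -c "
from rig import manip
print(manip.close_job())"
```

```text
the job is handed in; nothing more can be done
None
```

The second plate from the left was the release. I pressed it fully in, pushed the sprung cover back to about 1.8 rad by the camera, came away clear and handed the job in; no verdict was returned.

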